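Fit the relay in the yellow control unit and snap its hood shut

TASK

Plug the upright orange relay into the socket inside the yellow control unit until it is fully home, then swing the grey hood over and press its far edge down, without forcing it, until the yellow spring catch clicks over it. Leave the hood latched and the other things on the bench where they are.

Things in the scene. Friction and masses are not known exactly. Their poses are not given: they have to be found in the camera images.
- orange_relay_mid (a point): Centre of the orange plug-in relay, a loose upright block 28 x 22 x 42 mm (own x, y, z; z up), 40 g; its underside is 21 mm lower. The lowest 4 mm are a dark foot of 25 x 19 mm that leads it into the socket. A half turn about z makes no difference. Grip it across the 22 mm (own y) with the finger tips 12 mm or more above its underside, or they meet the socket.
- blue_relay_mid (a point): Centre of a blue relay of the same size and shape, a bystander to be left standing where it is.
- green_relay_mid (a point): Centre of a green relay of the same size and shape, a bystander to be left standing where it is.
- solder_reel: Solder reel, 54 mm across, 35 mm high, standing on its flange; bystander, origin under its centre.
- cleaner: Blue bottle with red cap, 44 mm across, 110 mm high; bystander, origin under its centre.
- driver: Screwdriver, 170 mm long, red handle, lying; bystander, origin at its middle.
- socket (a point): Middle of the bottom of the relay socket, in the bay of the yellow unit: a dark block 50 x 42 mm, 10 mm high, with an upright opening 32 x 26 mm (x, y of this frame) 10 mm deep, its edges chamfered 2.5 mm. x points from the hood's hinge to its catch, y along the hinge, z up. A relay that is home has its underside on this point, its 28 mm along x and its top 42 mm above it.
- hood_hinge (a point): Middle of the hood's hinge line, 64 mm to -x of the socket point and 28 mm above it. Own y along the hinge, x along the hood to its far edge (as the socket's x when shut), z out of the hood. The hood is a grey shell 106 mm from hinge to far edge, 84 mm wide, its outer face 22 mm along z from the hinge line. Its stiff hinge stays at any angle; about 1 N at the far edge moves it.
- press_pad (a point): Middle of the ribbed yellow thumb pad (14 x 40 mm) on the hood's outer face at its far edge, 97 mm along x and 22 mm along z from the hinge line; axes as the hood_hinge's. With the hood shut it lies 33 mm to +x of the socket point, 50 mm above it. Here the hood is pressed down past the catch. More than 25 N on the hood is too much for it.
- hood (a joint): Angle of the hood in rad: 0 shut, about 1.57 upright, grows as it opens. Swung down it comes to rest on the ramp of the catch at about 0.06 to 0.08; pressed on, it snaps under the catch from about 0.04 and stays shut.
- catch (a joint): Angle of the yellow spring catch (upright tongue 24 mm wide at the unit's +x side) in rad: 0 as it stands, pushed outward by up to about 0.08 while the hood's rib forces past its nose, back near 0 when it has clicked. Catches differ: getting past takes from about 10 to 18 N on the thumb pad, and then the load falls off at once.
- unit: Yellow control unit, 116 x 140 mm (x, y as the socket's), origin under its centre, 8 mm below the socket point and 12 mm to -x of it. Bay inside: 108 x 82 mm about the origin, walls up to 34 mm above the origin; screw terminals along both y sides, up to 32 mm. It lies on a black foam pad, 25 mm thick, and when pressed it sinks straight down by 0.5 to 15 mm (pads differ) before the pad is packed hard.

How it is judged (in metres and radians):
On the way, in this order (a step that is already met when the one before it is completed fails the run):
1. the orange relay stands fully home in the socket, released, hood still open (z of orange_relay_mid in the frame of socket below 0.0235 m and horizontal distance between orange_relay_mid and socket below 0.004 m and angle between orange_relay_mid's own z axis and vertical below 0.1 rad and contact force between the fingers and orange_relay below 0.1 N and value of joint hood above 0.8 rad), for 0.2 s.
2. the hood has been swung down onto the catch (value of joint hood below 0.15 rad), for 0.1 s.
At the end, for the whole second after the job is handed in: The hood is shut (joint under 0.018 rad) with the catch sprung back over it (under 0.02 rad) and the orange relay stands home in the socket (within 2.5 mm of the bottom, 4 mm sideways, tilt under 0.1 rad) (value of joint hood below 0.018 rad and value of joint catch below 0.02 rad and z of orange_relay_mid in the frame of socket below 0.0235 m and horizontal distance between orange_relay_mid and socket below 0.004 m and angle between orange_relay_mid's own z axis and vertical below 0.1 rad); the robot touches nothing.
It fails at once if more than 25 N between fingers and hood (contact force between the fingers and hood above 25 N).
It fails at once if a bystander is moved by more than 30 mm (distance of any of blue_relay_mid, green_relay_mid, solder_reel, cleaner, driver from where it was at the start of the episode above 0.03 m).
It also fails if it takes over 67 s, if anything falls off the work surface, if the arm or the gripper's body presses on something with over 40 N, if the wrist force passes 120 N, or if a joint passes its speed limit or range.

ROBOT

A 6-joint arm with a two-finger parallel gripper is mounted at the origin on the work surface. World frame = base frame: x ahead of the robot, y to its left, z up, the work surface at z = 0. Lengths are in mm, angles in rad, forces in N, time in s.
With the tool pointing down it reaches from about 300 to 875 mm from the base axis. Payload 4.2 kg.
Tool frame: the origin (TCP) lies midway between the tips of the shut fingers; the grasp point (between the pads) lies env.grasp_offset behind it (env.grasp_offset is the distance from the TCP to the grasp point, in mm); z points along the fingers, y is the line along which they close (so a half turn about z gives the same grasp; the last joint's range is limited). The gripper opens to 85 mm and grips with 20 to 120 N. Pads are 22 mm wide; open, the fingers measure 114 mm over their backs; the gripper's body (76 mm by 85 mm) begins 54 mm behind the grasp point. The pads swing forward as they close: fully open they stand 13 mm farther back than shut.
Start: joints at [1.313, 0.32, 1.565, -0, 1.257, -0.02], TCP at [135.451, 558.833, 231.338] pointing down, gripper open.
Joint ranges: [-3.11, 3.11], [-0.84, 2.01], [0.21, 2.61], [-1.34, 4.49], [0.05, 2.63], [-2.56, 2.56]. Speed limits (rad/s): [2.57, 2.57, 3.14, 3.14, 3.14, 3.14].

INTERFACE

Orientations are given as a 3x3 rotation matrix whose columns are the frame's x, y, z axes.
In Python, from workcell import env gives the robot as it stands.
- The arm moves only by the tool play_rows, never from a script. Its argument "plan" is a list of rows, each a list of 6 numbers: the shift along the world's x, y, z normalised to -1 to 1, where 1 is 0.25 m, then the turn, a rotation vector about the world's x, y, z normalised to -1 to 1, where 1 is 90 degrees. In form: [[tx, ty, tz, ax, ay, az], ...]. A call has 1 to 10 rows; each row is the pose to reach, as a shift and turn from the pose commanded when the call began; what a row does not reach only later rows make up. A row lasts 1/12 s, in which the tool goes at most 41.7 mm and 7.16 degrees, less where a joint would pass 70% of its speed; a pose out of reach is approached as far as the arm can. A call with a number of a shift or a turn outside -1 to 1 is refused whole. A call with a gripper value outside its range is refused whole. "claw" is the closure, from 0 (fully open) to 1 (shut), set as the call begins (left out, the last holds). The fingers move at their own pace and stop on an object; the grip force is fixed at half the most. Time passes only in rows, so rows that repeat a pose let the fingers close. It gives the time, the measured TCP pose, the force, the opening and the grip force at its end, in the units of the state.
- env.sense(): the state, without advancing time (a new reading comes with each control period).
- env.camera(name): name is "scene" or "top"; returns (picture, depth): 420x560x3 uint8, red, green, blue; 420x560 float32, mm along the optical axis (not along the pixel's ray), 0 where there is no reading.
- env.get_calibration(name): a dict with "camera_matrix" (3x3 intrinsics, pixels), "dist_coeffs" ([k1, k2, p1, p2, k3] as OpenCV has them; the pictures are not rectified), "R" (3x3) and "t" (3): a world point X has camera coordinates R X + t. Camera axes: x right, y down, z forward; pixel columns grow to the right and rows downward; lengths in mm; the calibration is good to about 2 mm. A picture is of the moment at which its call begins. get_calibration takes no time and is no camera call.
- env.hand_in(): hands the job in; it is judged then, once.
The state is a dict: "t": time; "joint_pos": joint angles; "qvel": joint speeds; "effort": joint torques, N m; "eef_pos": TCP position; "tcp_rot": TCP orientation; "contact_force": force on the tool from outside, world axes, zero at the start; "wrist_torque": the same for the moment, N m; "width": opening from 0.0 (shut) to 1.0 (fully open); "grasp_force": force on a finger pad.
Only numpy, scipy, OpenCV 4.12 (cv2) and the standard library are available. Lean on these libraries where they do the work, as an engineer would, in place of code of your own. Each camera call takes 0.05 s, during which the arm holds its last target. There are 200 camera calls.

## Working session

There is one attempt and no reset: what is moved stays moved. The work goes in short steps, Python scripts to look and compute and a tool call to move; the robot and the scene stay as the last step left them, time stands still between calls to the robot, and variables do not carry over. Pictures are saved under pics/ and viewed, at most 10 in all, crops included, and the job is handed in when it is done.

Besides the shell and the picture viewer there is one more tool, called after ">>>" by a JSON object that holds its "name" and its "arguments", one argument or row to a line. play_rows: Moves the arm, as the interface text tells. Its arguments: {"type":"object","properties":{"plan":{"type":"array","items":{"type":"array","items":{"type":"number","minimum":-1,"maximum":1}}},"claw":{"type":"number"}},"required":["plan"]}

```bash
mkdir -p pics; cat > h.py <<'E'
import numpy as np, cv2
from workcell import env
def look(n):
    p,d=env.camera(n); np.savez(f'{n}.npz',p=p,d=d); return p,d
def cloud(n):
    z=np.load(f'{n}.npz'); p,d=z['p'],z['d']; c=env.get_calibration(n)
    h,w=d.shape; u,v=np.meshgrid(np.arange(w),np.arange(h))
    uv=cv2.undistortPoints(np.stack([u,v],-1).reshape(-1,1,2).astype(float),np.array(c['camera_matrix']),np.array(c['dist_coeffs'])).reshape(h,w,2)
    X=np.dstack([uv*d[...,None],d]); X=(X-np.array(c['t']).reshape(3))@np.array(c['R'])
    X[d==0]=np.nan
    return p,X
E
python3 - <<'E'
from h import *
for n in('scene','top'):
    p,d=look(n); cv2.imwrite(f'pics/{n}0.png',cv2.resize(p[...,::-1],(784,588)))
    c=env.get_calibration(n); print(n,-np.array(c['R']).T@np.array(c['t']).reshape(3))
s=env.sense(); print(s, env.grasp_offset)
E
```

```text
scene [1326.38250577 -505.21559416  781.64010037]
top [ 453.25237516   -3.69336945 1250.19201966]
{'t': 0.1, 'joint_pos': array([ 1.31298191e+00,  3.20223961e-01,  1.56554807e+00,  2.21093827e-05,
        1.25738361e+00, -2.00094593e-02]), 'qvel': array([ 3.36828328e-04, -1.95203264e-03, -2.95563855e-03, -2.26042341e-04,
       -3.67617455e-05, -8.22978563e-04]), 'effort': array([ 7.58206443e-04, -4.16410697e+01, -2.34707934e+01,  9.79093329e-06,
        4.87452984e-03,  1.14464206e-05]), 'eef_pos': array([135.34426252, 558.41466483, 230.57210689]), 'tcp_rot': array([[-9.71855781e-01,  2.35576242e-01, -4.18848692e-04],
       [ 2.35576609e-01,  9.71854615e-01, -1.50596727e-03],
       [ 5.22899259e-05, -1.56225395e-03, -9.99998778e-01]]), 'contact_force': array([ 0.89208883, -0.48920498,  0.22705671]), 'wrist_torque': array([-0.02246489,  0.0022128 , -0.00991598]), 'grasp_force': 0.0, 'width': 1.0017120268928543} 18.700000000000003
```

View pics/scene0.png

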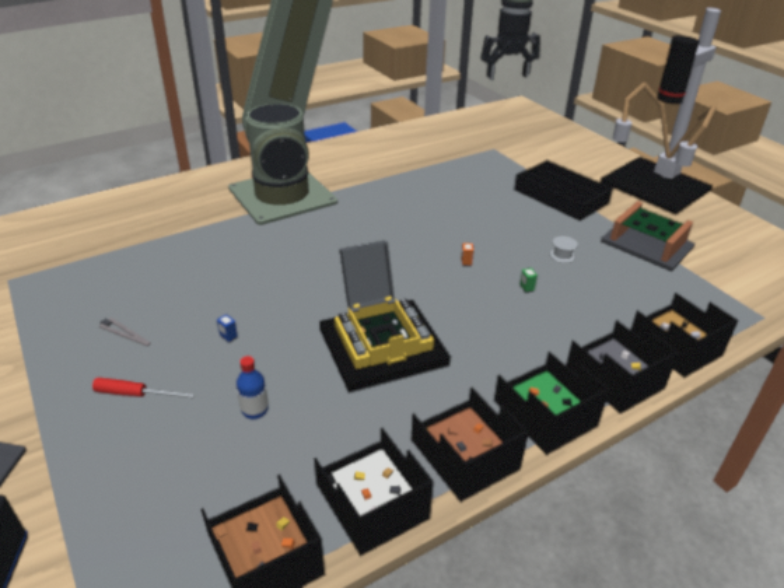

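View pics/top0.png

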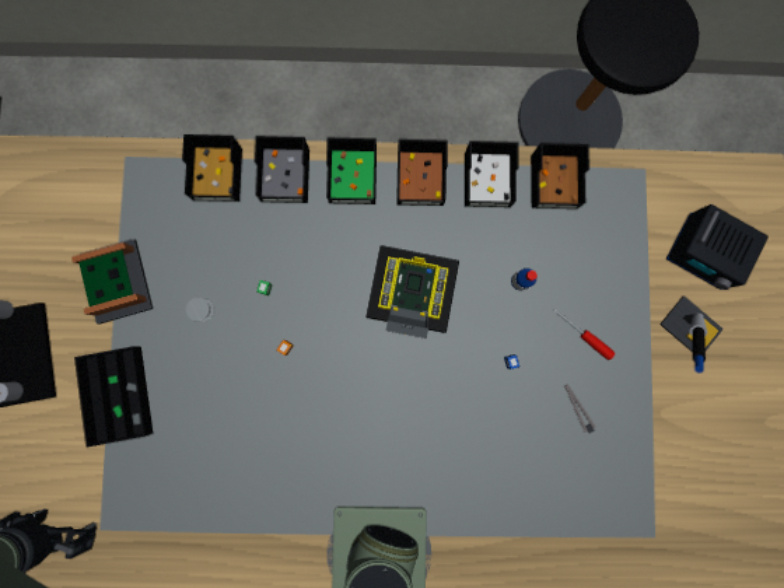

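The scene view shows the open hood at (368,275), the orange relay at (468,255) and the unit's bay at (385,325). In the top view the orange relay is at (285,347), the unit at (413,288) with the hood leaning toward the robot, blue at (512,362) and green at (264,287).

```bash
python3 - <<'E'
from h import *
t=[]
for n,ro,ru in (('top',(230,265,190,218),(165,250,255,335)),('scene',(165,195,325,345),(165,280,225,325))):
    p,X=cloud(n); hsv=cv2.cvtColor(p,cv2.COLOR_RGB2HSV)
    a,b,c,d=ro
    m=np.zeros(p.shape[:2],bool); m[a:b,c:d]=1
    m&=(X[...,2]>6)&(X[...,2]<60)
    P=X[m]; print(n,'relay n',len(P),'z',np.percentile(P[:,2],[50,80,95,99]).round(1))
    T=P[P[:,2]>np.percentile(P[:,2],95)-6]
    r=cv2.minAreaRect(T[:,:2].astype(np.float32)); print(' top rect',r,'mean',T.mean(0).round(1))
    ymask=(hsv[...,0]>20)&(hsv[...,0]<34)&(hsv[...,1]>150)&(hsv[...,2]>90)
    a,b,c,d=ru; mm=np.zeros_like(m); mm[a:b,c:d]=1
    Y=X[ymask&mm]; print(' yellow z',np.percentile(Y[:,2],[5,25,50,75,95,99]).round(1))
    Yt=Y[(Y[:,2]>50)&(Y[:,2]<75)]; print(cv2.minAreaRect(Yt[:,:2].astype(np.float32)),len(Yt))
    H=X[mm&(X[...,2]>90)&(X[...,2]<220)]
    print(' hood',len(H),np.nanmin(H,0).round(),np.nanmax(H,0).round())
    t.append(cv2.resize(p[a:b,c:d,::-1],(390,590) if 0 else (395,int(395*(b-a)/(d-c))),interpolation=cv2.INTER_CUBIC))
    a,b,c,d=ro; t.append(cv2.resize(p[a:b,c:d,::-1],(200,int(200*(b-a)/(d-c))),interpolation=cv2.INTER_CUBIC))
W=np.zeros((600,800,3),np.uint8)
for i,(im,(y,x)) in enumerate(zip(t,[(0,0),(0,400),(0,0),(0,0)][:2]+[(420,0),(300,400)])):
    im=im[:600-y,:800-x]; 
    if i==2: im=cv2.resize(im,(190,175))
    W[y:y+im.shape[0],x:x+im.shape[1]]=im[:600-y,:800-x]
cv2.imwrite('pics/crop.png',W)
E
```

```text
top relay n 95 z [40.1 42.6 45.1 46. ]
 top rect ((454.3262023925781, 222.15960693359375), (21.387975692749023, 27.887495040893555), 54.58589172363281) mean [454.5 222.   42.1]
 yellow z [nan nan nan nan nan nan]
((596.1636962890625, -65.13719940185547), (135.73583984375, 123.51708221435547), 80.23775482177734) 213
 hood 260 [479. -92.  90.] [535.  -6. 163.]
scene relay n 131 z [32.8 42.3 44.3 45.3]
 top rect ((458.66094970703125, 220.59515380859375), (22.10758399963379, 31.1484375), 60.9619026184082) mean [459.6 219.8  42.4]
 yellow z [nan nan nan nan nan nan]
((599.7546997070312, -74.36170959472656), (117.6008529663086, 122.56352996826172), 80.40824890136719) 378
 hood 953 [479. -96.  90.] [541.  -6. 163.]
```

View pics/crop.png

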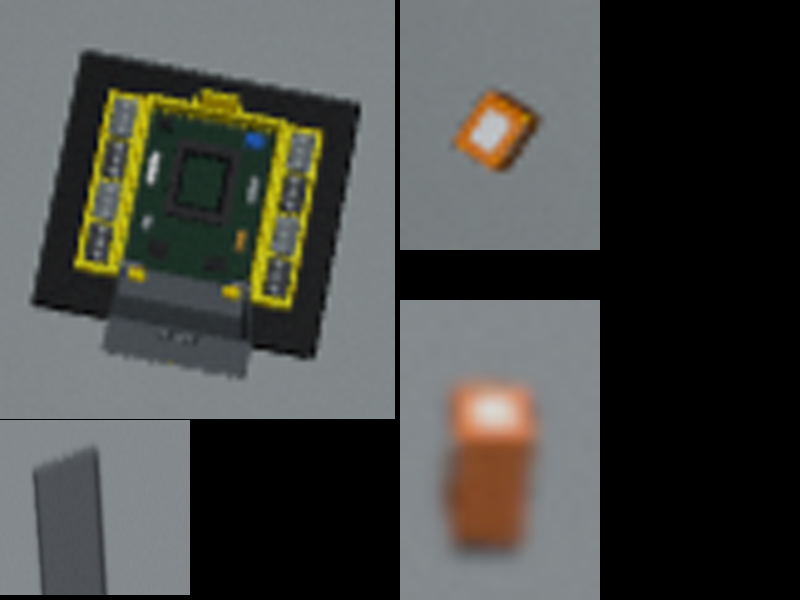

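```bash
cat >> h.py <<'E'
def proj(n,P):
    c=env.get_calibration(n); R=np.array(c['R']); 
    return cv2.projectPoints(np.asarray(P,float).reshape(-1,3),cv2.Rodrigues(R)[0],np.array(c['t'],float).reshape(3),np.array(c['camera_matrix']),np.array(c['dist_coeffs']))[0].reshape(-1,2)
def box(x,y,a,lx,ly,z0,z1):
    q=np.array([[i*lx/2,j*ly/2] for i,j in((1,1),(1,-1),(-1,-1),(-1,1))]); c,s=np.cos(a),np.sin(a)
    q=q@np.array([[c,s],[-s,c]])+[x,y]
    return np.vstack([np.c_[q,np.full(4,z)] for z in(z0,z1)])
def soft(n,P,roi,k=8):
    a,b,c,d=roi; uv=(proj(n,P)-[c,a]+.5)*k
    m=np.zeros(((b-a)*k,(d-c)*k),np.uint8); cv2.fillConvexPoly(m,cv2.convexHull(uv.astype(np.float32)).round().astype(int),255)
    return cv2.resize(m,(d-c,b-a),interpolation=cv2.INTER_AREA)/255.
E
python3 - <<'E'
from h import *
from scipy.optimize import minimize
obs={}
for n,roi in(('top',(230,265,190,218)),('scene',(168,198,322,348))):
    p,X=cloud(n); a,b,c,d=roi; I=p[a:b,c:d].astype(float)
    bg=np.median(I.reshape(-1,3),0); D=np.abs(I-bg).sum(-1); obs[n]=(roi,np.clip(D/80,0,1))
for ns in(('top',),('scene',),('top','scene')):
    f=lambda v:sum(((soft(n,box(*v[:2],v[2],28,22,0,42),obs[n][0])-obs[n][1])**2).sum() for n in ns)
    r=min((minimize(f,[456,221,a0],method='Nelder-Mead',options=dict(initial_simplex=np.array([456,221,a0])+np.array([[0,0,0],[6,0,0],[0,6,0],[0,0,.25]]))) for a0 in(-.8,-.55,-.3)),key=lambda r:r.fun)
    print(ns,r.x.round(2),np.degrees(r.x[2]).round(1),r.fun.round(2))
# socket
p,X=cloud('top'); roi=(185,220,280,312); a,b,c,d=roi
I=cv2.resize(p[a:b,c:d],None,fx=8,fy=8,interpolation=cv2.INTER_CUBIC).astype(int)
m=((I[...,0]-I[...,1]>-3)&(I.sum(-1)>90)&(I.sum(-1)<300)).astype(np.uint8)
n_,lab,st,ce=cv2.connectedComponentsWithStats(m); i=1+np.argmax(st[1:,4]); print(st[i])
cn=max(cv2.findContours((lab==i).astype(np.uint8),0,1)[0],key=cv2.contourArea)
r=cv2.minAreaRect(cn); print(r)
q=(np.array(r[0])+.5)/8-.5+[c,a]
cm=env.get_calibration('top'); R=np.array(cm['R']);t=np.array(cm['t']).reshape(3)
ray=R.T@np.r_[cv2.undistortPoints(q.reshape(1,1,2),np.array(cm['camera_matrix']),np.array(cm['dist_coeffs'])).ravel(),1]; C=-R.T@t
for z in(43,):print('socket xy',C+ray*(z-C[2])/ray[2])
u,v=q.round().astype(int); print('z around socket',X[v-9:v+10:3,u-9:u+10:3,2].round(0))
pp,Xs=cloud('scene')
for n,XX in(('top',X),('scene',Xs)):
    k=(np.hypot(XX[...,0]-596,XX[...,1]+68)<30); print(n,'bay z pct',np.nanpercentile(XX[k][:,2],[2,25,50,75,98]).round(1))
    # hood: in unit frame
    a0=np.radians(-9.7); e=np.array([np.cos(a0),np.sin(a0)]); f=np.array([-e[1],e[0]])
    k=(XX[...,2]>70)&(XX[...,2]<220)&(np.hypot(XX[...,0]-520,XX[...,1]+55)<90)
    Q=XX[k]; s=(Q[:,:2]-[596,-68])@e; w=(Q[:,:2]-[596,-68])@f
    for lo in range(70,170,20):
        j=(Q[:,2]>lo)&(Q[:,2]<lo+20)
        if j.sum()>3: print(lo,j.sum(),np.percentile(s[j],[3,50,97]).round(),np.percentile(w[j],[3,97]).round())
E
```

```text
('top',) [454.6  223.13  -0.57] -32.6 3.81
('scene',) [454.73 222.51  -0.46] -26.6 3.6
('top', 'scene') [454.54 222.84  -0.51] -29.1 7.82
[  40    0  216  280 6262]
((193.4424285888672, 96.86668395996094), (320.81219482421875, 179.00807189941406), 56.09890365600586)
socket xy [621.08718682 -91.42957014  43.        ]
z around socket [[35. 49. 59. 57. 57. 24. 27.]
 [38. 40. 31. 32. 37. 35. 45.]
 [44. 42. 33. 35. 40. 35. 50.]
 [30. 35. 45. 33. 37. 55. 55.]
 [36. 33. 45. 35. 32. 60. 58.]
 [40. 36. 37. 34. 33. 58. 55.]
 [31. 32. 44. 35. 30. 43. 58.]]
top bay z pct [29.2 33.2 35.6 40.3 46.1]
70 69 [-86. -82. -61.] [-35.  43.]
90 23 [-88. -87. -71.] [-36.  45.]
110 6 [-88. -80. -76.] [-37.  44.]
130 9 [-110. -104.  -83.] [-36.  46.]
150 222 [-112. -102.  -92.] [-36.  44.]
scene bay z pct [-753.2   34.4   36.5   42.1   45.2]
70 273 [-86. -80. -59.] [-38.  44.]
90 289 [-94. -87. -68.] [-38.  44.]
110 295 [-102.  -96.  -74.] [-38.  44.]
130 247 [-108. -103.  -83.] [-38.  45.]
150 122 [-109.  -94.  -88.] [-38.  44.]
```

```bash
python3 - <<'E'
from h import *
from scipy.optimize import minimize
c=env.get_calibration('top'); R=np.array(c['R']);t=np.array(c['t']).reshape(3);C=-R.T@t
q=np.array([295.7,201.06])
ray=R.T@np.r_[cv2.undistortPoints(q.reshape(1,1,2),np.array(c['camera_matrix']),np.array(c['dist_coeffs'])).ravel(),1]
h=C+ray*(43-C[2])/ray[2]; print('hand',h)
def ring(n,v,roi):
    B=box(*v,50,42,33,43);o=soft(n,B[4:],roi); i=soft(n,box(*v,32,26,33,43)[4:],roi)
    g=soft(n,box(*v,62,54,33,43)[4:],roi); return o-i,i,g-o
out=[]
for n in('top','scene'):
    p,X=cloud(n); ce=proj(n,h)[0].round().astype(int); roi=(ce[1]-20,ce[1]+20,ce[0]-20,ce[0]+20); a,b,cc,d=roi
    I=p[a:b,cc:d].astype(float); F=I[...,0]-I[...,1]
    def f(v):
        r,i,g=ring(n,v,roi); m=lambda w:(w*np.clip(F,-40,15)).sum()/w.sum()
        return -(m(r)-.3*m(i)-.7*m(g))
    x0=np.array([h[0],h[1],-.17])
    r=minimize(f,x0,method='Nelder-Mead',options=dict(initial_simplex=x0+np.array([[0,0,0],[5,0,0],[0,5,0],[0,0,.1]])))
    print(n,r.x.round(3),r.fun)
    J=cv2.resize(I[...,::-1].astype(np.uint8),None,fx=10,fy=10,interpolation=cv2.INTER_CUBIC)
    for L in((50,42),(32,26)):
        uv=(proj(n,box(*r.x,*L,33,43)[4:])-[cc,a]+.5)*10
        cv2.polylines(J,[uv.round().astype(int)],True,(0,0,255),1)
    out.append(J)
    # yellow outline: fit whole unit box
    roi=(165,250,255,335) if n=='top' else (195,280,225,325)
    a,b,cc,d=roi
    hsv=cv2.cvtColor(p,cv2.COLOR_RGB2HSV)[a:b,cc:d]
    ym=((hsv[...,0]>18)&(hsv[...,0]<35)&(hsv[...,1]>140)&(hsv[...,2]>70))
    if n=='top':
        P=[]
        for u,v in [(79,268),(110,90),(322,130),(291,306)]:
            qq=np.array([(u+.5)/4.9375-.5+255,(v+.5)/4.9375-.5+165])
            ray=R.T@np.r_[cv2.undistortPoints(qq.reshape(1,1,2),np.array(c['camera_matrix']),np.array(c['dist_coeffs'])).ravel(),1]
            P.append((C+ray*(58-C[2])/ray[2])[:2])
        P=np.array(P); m=P.mean(0); print('unit corners',P.round(1).tolist(),m.round(1), 'sides',np.linalg.norm(P[0]-P[1]),np.linalg.norm(P[1]-P[2]))
        ax=(P[1]-P[0])+(P[2]-P[3]); ax/=np.linalg.norm(ax); print('yaw',np.arctan2(ax[1],ax[0]),'socket from unit',m+12*ax)
cv2.imwrite('pics/sock.png',np.hstack(out))
s=env.sense(); print(s['contact_force'])
E
```

```text
hand [606.59804592 -66.2206657   43.        ]
top [ 6.05475e+02 -6.55730e+01 -1.90000e-01] -14.579089462277302
unit corners [[547.5, 11.5], [660.9, -5.7], [638.2, -140.4], [526.2, -121.9]] [593.2 -64.1] sides 114.69044322001018 136.59390591272498
yaw -0.15727686162984006 socket from unit [605.05061023 -66.01888231]
scene [ 6.0958e+02 -6.9036e+01 -2.4200e-01] -6.309045332636318
[ 0.89208883 -0.48920498  0.22705671]
```

View pics/sock.png

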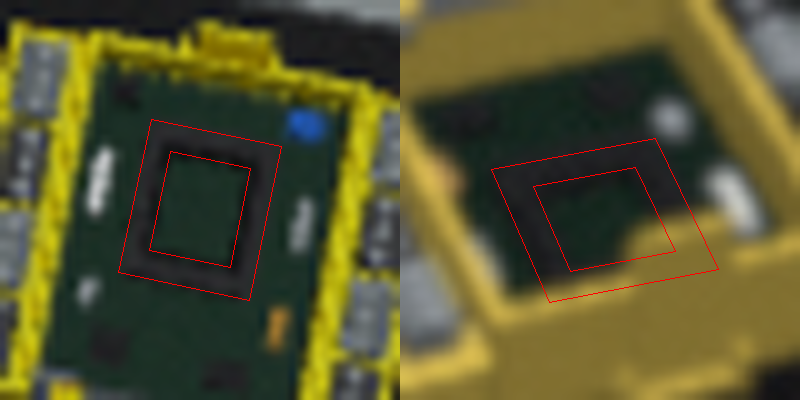

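>>> {"name": "play_rows", "arguments": {
  "plan": [
    [0.16,-0.16,0,0,0,-0.04],
    [0.32,-0.33,0,0,0,-0.08],
    [0.48,-0.5,0,0,0,-0.12],
    [0.64,-0.66,0,0,0,-0.16],
    [0.8,-0.83,0,0,0,-0.2],
    [0.96,-0.98,-0.1,0,0,-0.2],
    [1,-1,-0.3,0,0,-0.2],
    [1,-1,-0.4,0,0,-0.2],
    [1,-1,-0.4,0,0,-0.2],
    [1,-1,-0.4,0,0,-0.2]
  ],
  "claw": 0
}}

```text
t: 0.93
eef_pos: [385.5, 304.8, 127.6]
tcp_rot: [[-0.85, 0.527, -0.005], [0.527, 0.85, -0.005], [0.001, -0.006, -1.0]]
contact_force: [-0.3, -0.6, 0.2]
width: 0.999
grasp_force: 0.0
```

The top overlay sits cleanly on the socket ring (centre about (200,210) in the left half). In the scene half the unit's front wall hides part of the ring, so I'm using the top fit: socket at (605.3, -65.8), yaw -0.17.

>>> {"name": "play_rows", "arguments": {
  "plan": [
    [0.1,-0.12,0,0,0,0],
    [0.2,-0.24,0,0,0,0],
    [0.277,-0.344,0,0,0,0],
    [0.277,-0.344,-0.1,0,0,0],
    [0.277,-0.344,-0.2,0,0,0],
    [0.277,-0.344,-0.2,0,0,0],
    [0.277,-0.344,-0.2,0,0,0],
    [0.277,-0.344,-0.2,0,0,0]
  ]
}}

```text
t: 1.6
eef_pos: [455.1, 223.3, 82.1]
tcp_rot: [[-0.852, 0.524, 0.001], [0.524, 0.852, 0.001], [-0.001, 0.001, -1.0]]
contact_force: [-0.2, 0.4, -0.4]
width: 0.999
grasp_force: 0.0
```

```bash
python3 - <<'E'
from h import *
p,d=look('top'); q,_=look('scene')
W=np.hstack([cv2.resize(p[215:275,175:245,::-1],(400,343),interpolation=2),cv2.resize(q[140:210,295:365,::-1],(343,343),interpolation=2)])
cv2.imwrite('pics/g.png',W); print(env.sense()['eef_pos'])
E
```

```text
[455.427199   223.61058529  82.7046722 ]
```

View pics/g.png

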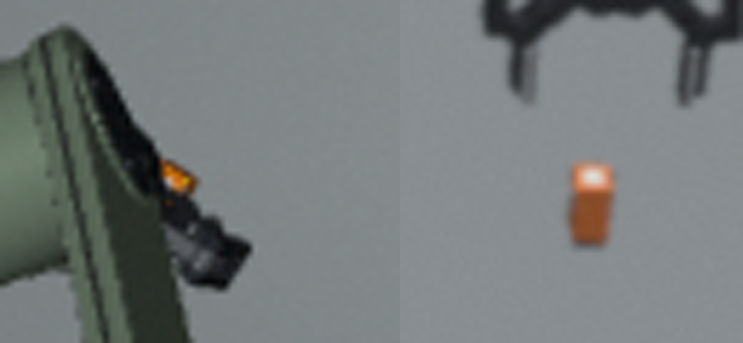

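The left half shows the gripper around the relay in the top view. In the scene half the fingers at (520,80) and (690,80) straddle the relay at (592,205), so I'm descending.

>>> {"name": "play_rows", "arguments": {
  "plan": [
    [0,0,-0.1,0,0,0],
    [0,0,-0.2,0,0,0],
    [0,0,-0.268,0,0,0],
    [0,0,-0.268,0,0,0],
    [0,0,-0.268,0,0,0]
  ]
}}

```text
t: 2.12
eef_pos: [454.8, 223.2, 14.9]
tcp_rot: [[-0.852, 0.524, 0.0], [0.524, 0.852, 0.0], [-0.0, 0.0, -1.0]]
contact_force: [-0.3, 1.4, 0.7]
width: 1.001
grasp_force: 0.0
```

>>> {"name": "play_rows", "arguments": {
  "plan": [
    [0,0,0,0,0,0],
    [0,0,0,0,0,0],
    [0,0,0,0,0,0],
    [0,0,0,0,0,0],
    [0,0,0,0,0,0],
    [0,0,0,0,0,0],
    [0,0,0,0,0,0],
    [0,0,0,0,0,0]
  ],
  "claw": 1
}}

```text
t: 2.78
eef_pos: [455.2, 223.0, 15.1]
tcp_rot: [[-0.851, 0.524, 0.001], [0.524, 0.851, 0.001], [-0.001, 0.001, -1.0]]
contact_force: [-1.0, -0.6, 6.4]
width: 0.249
grasp_force: 59.5
```

>>> {"name": "play_rows", "arguments": {
  "plan": [
    [0,0,0.12,0,0,0],
    [0,0,0.26,0,0,0],
    [0.04,-0.04,0.4,0,0,0.04],
    [0.16,-0.14,0.5,0,0,0.1],
    [0.28,-0.26,0.5,0,0,0.16],
    [0.4,-0.38,0.5,0,0,0.22],
    [0.52,-0.5,0.5,0,0,0.243],
    [0.58,-0.571,0.5,0,0,0.243],
    [0.58,-0.571,0.5,0,0,0.243]
  ]
}}

```text
t: 3.53
eef_pos: [603.4, 75.8, 138.9]
tcp_rot: [[-0.985, 0.174, 0.003], [0.174, 0.985, -0.002], [-0.003, -0.001, -1.0]]
contact_force: [0.7, -0.2, -0.5]
width: 0.247
grasp_force: 58.8
```

>>> {"name": "play_rows", "arguments": {
  "plan": [
    [0.02,-0.13,0,0,0,0],
    [0.022,-0.26,0,0,0,0],
    [0.022,-0.39,0,0,0,0],
    [0.022,-0.5,0,0,0,0],
    [0.022,-0.583,0,0,0,0],
    [0.022,-0.583,-0.1,0,0,0],
    [0.022,-0.583,-0.18,0,0,0],
    [0.022,-0.583,-0.18,0,0,0],
    [0.022,-0.583,-0.18,0,0,0]
  ]
}}

```text
t: 4.28
eef_pos: [604.1, -65.2, 93.3]
tcp_rot: [[-0.986, 0.169, -0.003], [0.169, 0.986, 0.001], [0.003, 0.0, -1.0]]
contact_force: [0.7, -0.5, 0.6]
width: 0.249
grasp_force: 58.9
```

```bash
python3 - <<'E'
from h import *
s=env.sense(); print(s['eef_pos'],s['tcp_rot'].round(3).tolist(),s['contact_force'])
for n,ce in(('top',None),('scene',None)):
    p,d=look(n); hh=proj(n,[605.3,-65.8,60])[0].astype(int)
    globals()[n]=cv2.resize(p[hh[1]-35:hh[1]+35,hh[0]-35:hh[0]+35,::-1],(395,395),interpolation=2)
cv2.imwrite('pics/g2.png',np.hstack([top,scene]))
E
```

```text
[604.05640235 -65.15340828  93.32778429] [[-0.986, 0.169, -0.003], [0.169, 0.986, 0.001], [0.003, 0.0, -1.0]] [ 0.74797696 -0.54223046  0.55694114]
```

View pics/g2.png

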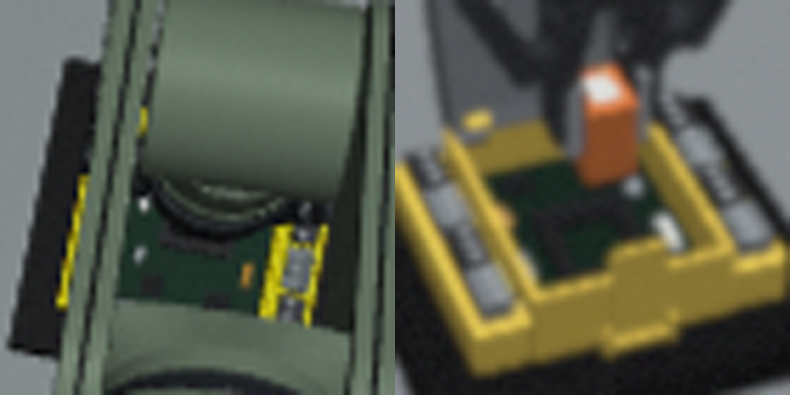

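In the scene half the relay (605,125) is held upright above the socket (580,235). The arm hides the top view. I'm lowering it and watching the force.

>>> {"name": "play_rows", "arguments": {
  "plan": [
    [0.002,0,-0.06,0,0,0],
    [0.002,0,-0.12,0,0,0],
    [0.002,0,-0.12,0,0,0],
    [0.002,0,-0.14,0,0,0],
    [0.002,0,-0.15,0,0,0],
    [0.002,0,-0.15,0,0,0]
  ]
}}

```text
t: 4.88
eef_pos: [606.0, -65.5, 57.4]
tcp_rot: [[-0.986, 0.169, 0.001], [0.169, 0.986, -0.0], [-0.001, 0.0, -1.0]]
contact_force: [0.6, -0.2, -0.7]
width: 0.248
grasp_force: 58.9
```

>>> {"name": "play_rows", "arguments": {
  "plan": [
    [0,0,-0.008,0,0,0],
    [0,0,-0.014,0,0,0],
    [0,0,-0.02,0,0,0],
    [0,0,-0.02,0,0,0]
  ]
}}

```text
t: 5.22
eef_pos: [605.6, -65.7, 51.7]
tcp_rot: [[-0.986, 0.169, -0.0], [0.169, 0.986, 0.0], [0.0, 0.0, -1.0]]
contact_force: [-0.7, -0.0, -0.2]
width: 0.244
grasp_force: 58.9
```

>>> {"name": "play_rows", "arguments": {
  "plan": [
    [0,0,-0.006,0,0,0],
    [0,0,-0.01,0,0,0],
    [0,0,-0.01,0,0,0]
  ]
}}

```text
t: 5.47
eef_pos: [605.5, -65.7, 49.1]
tcp_rot: [[-0.986, 0.17, -0.0], [0.17, 0.986, 0.0], [0.0, 0.0, -1.0]]
contact_force: [0.0, 0.2, -0.9]
width: 0.247
grasp_force: 58.9
```

>>> {"name": "play_rows", "arguments": {
  "plan": [
    [0,0,-0.004,0,0,0],
    [0,0,-0.008,0,0,0],
    [0,0,-0.008,0,0,0]
  ]
}}

```text
t: 5.72
eef_pos: [605.8, -65.7, 47.4]
tcp_rot: [[-0.986, 0.169, 0.0], [0.169, 0.986, 0.0], [-0.0, 0.0, -1.0]]
contact_force: [-0.9, 0.7, 1.7]
width: 0.245
grasp_force: 59.3
```

>>> {"name": "play_rows", "arguments": {
  "plan": [
    [0,0,-0.004,0,0,0],
    [0,0,-0.008,0,0,0],
    [0,0,-0.008,0,0,0]
  ]
}}

```text
t: 5.97
eef_pos: [605.8, -65.7, 45.6]
tcp_rot: [[-0.986, 0.169, 0.0], [0.169, 0.986, 0.0], [-0.0, 0.0, -1.0]]
contact_force: [-0.4, -0.5, 4.2]
width: 0.243
grasp_force: 59.4
```

>>> {"name": "play_rows", "arguments": {
  "plan": [
    [0,0,-0.004,0,0,0],
    [0,0,-0.008,0,0,0],
    [0,0,-0.008,0,0,0]
  ]
}}

```text
t: 6.22
eef_pos: [605.8, -65.7, 43.7]
tcp_rot: [[-0.986, 0.169, 0.0], [0.169, 0.986, 0.0], [-0.0, 0.0, -1.0]]
contact_force: [-2.2, -0.1, 5.8]
width: 0.247
grasp_force: 59.6
```

>>> {"name": "play_rows", "arguments": {
  "plan": [
    [0,0,-0.008,0,0,0],
    [0,0,-0.016,0,0,0],
    [0,0,-0.016,0,0,0],
    [0,0,-0.004,0,0,0],
    [0,0,0.01,0,0,0],
    [0,0,0.012,0,0,0]
  ]
}}

```text
t: 6.72
eef_pos: [605.9, -65.7, 46.9]
tcp_rot: [[-0.986, 0.169, 0.001], [0.169, 0.986, 0.0], [-0.001, 0.0, -1.0]]
contact_force: [-0.9, 0.3, 2.2]
width: 0.247
grasp_force: 59.5
```

>>> {"name": "play_rows", "arguments": {
  "plan": [
    [0,0,0,0,0,0],
    [0,0,0,0,0,0],
    [0,0,0,0,0,0],
    [0,0,0,0,0,0],
    [0,0,0,0,0,0]
  ],
  "claw": 0.58
}}

```text
t: 7.13
eef_pos: [605.5, -65.6, 45.9]
tcp_rot: [[-0.986, 0.169, -0.001], [0.169, 0.986, 0.0], [0.001, 0.0, -1.0]]
contact_force: [0.7, 0.8, -0.3]
width: 0.42
grasp_force: 0.0
```

>>> {"name": "play_rows", "arguments": {
  "plan": [
    [0,0,0.1,0,0,0],
    [0,0,0.22,0,0,0],
    [0,0,0.34,0,0,0],
    [0,0,0.48,0,0,0],
    [0.1,0,0.6,0,0,0],
    [0.26,0,0.72,0,0,0],
    [0.42,0,0.8,0,0,0],
    [0.42,0,0.8,0,0,0]
  ]
}}

```text
t: 7.8
eef_pos: [716.0, -65.7, 250.1]
tcp_rot: [[-0.986, 0.169, 0.01], [0.169, 0.986, -0.001], [-0.01, 0.001, -1.0]]
contact_force: [-1.6, 0.0, 0.2]
width: 0.421
grasp_force: 0.0
```

```bash
python3 - <<'E'
from h import *
for n in('top','scene'):
    p,d=look(n); hh=proj(n,[605.3,-65.8,60])[0].astype(int)
    globals()[n]=cv2.resize(p[hh[1]-35:hh[1]+35,hh[0]-35:hh[0]+35,::-1],(395,395),interpolation=2)
cv2.imwrite('pics/g3.png',np.hstack([top,scene]))
p,X=cloud('scene'); hsv=cv2.cvtColor(p,cv2.COLOR_RGB2HSV)
k=(np.hypot(X[...,0]-605,X[...,1]+66)<25)&(X[...,2]>55)&(X[...,2]<110)
print(k.sum(),np.percentile(X[k],[5,50,95],axis=0).round(1))
s=env.sense();print(s['eef_pos'],s['joint_pos'])
E
```

```text
152 [[596.7 -77.6  56.6]
 [616.4 -69.7  72.7]
 [623.8 -57.4  76.8]]
[712.94482801 -65.64917123 246.87156407] [-1.07938791e-01  5.41999073e-01  1.16628143e+00  1.20412682e-04
  1.43024344e+00 -1.50885879e+00]
```

View pics/g3.png

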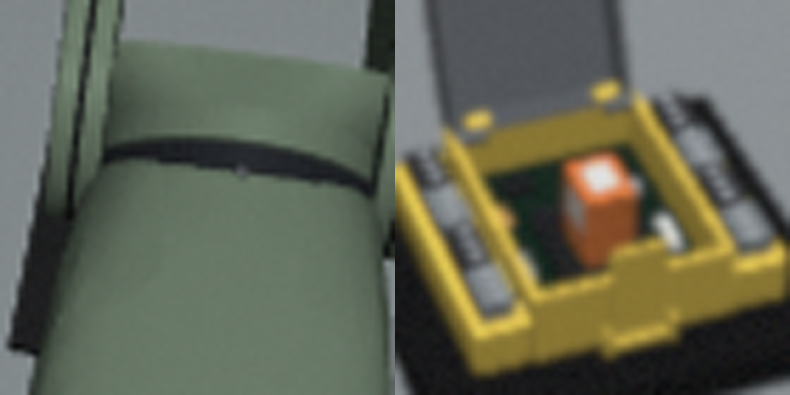

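The scene half shows the relay standing in the socket, its top at (603,178) and measured about 75 mm high, with the hood still open. Now I'm going behind the hood with the fingers shut.

>>> {"name": "play_rows", "arguments": {
  "plan": [
    [-0.16,0.016,0,0,0,0],
    [-0.32,0.032,0,0,0,0],
    [-0.48,0.048,0,0,0,0],
    [-0.64,0.064,0,0,0,0],
    [-0.8,0.08,0,0,0,0],
    [-0.94,0.095,0,0,0,0],
    [-1,0.099,0,0,0,0],
    [-1,0.099,0,0,0,0],
    [-1,0.099,0,0,0,0]
  ],
  "claw": 1
}}

```text
t: 8.65
eef_pos: [459.2, -40.8, 246.1]
tcp_rot: [[-0.986, 0.17, -0.0], [0.17, 0.986, 0.0], [0.0, 0.0, -1.0]]
contact_force: [0.6, -0.7, 0.2]
width: -0.001
grasp_force: 0.0
```

>>> {"name": "play_rows", "arguments": {
  "plan": [
    [0,0,-0.12,0,0,0],
    [0,0,-0.24,0,0,0],
    [0,0,-0.36,0,0,0],
    [0,0,-0.45,0,0,0],
    [0,0,-0.456,0,0,0],
    [0,0,-0.456,0,0,0]
  ]
}}

```text
t: 9.15
eef_pos: [460.7, -40.9, 131.0]
tcp_rot: [[-0.986, 0.169, -0.003], [0.169, 0.986, 0.0], [0.003, -0.0, -1.0]]
contact_force: [-0.3, -0.4, 0.2]
width: 0.003
grasp_force: 0.0
```

```bash
python3 - <<'E'
from h import *
for n in('top','scene'):
    p,d=look(n); hh=proj(n,[540,-55,110])[0].astype(int)
    globals()[n]=cv2.resize(p[hh[1]-50:hh[1]+50,hh[0]-50:hh[0]+50,::-1],(395,395),interpolation=2)
cv2.imwrite('pics/g4.png',np.hstack([top,scene]))
s=env.sense();print(s['eef_pos'],s['contact_force'],s['width'])
E
```

```text
[462.23565202 -41.11069162 133.27223614] [-0.27505304  0.54280542  0.07878413] 4.951795977183577e-05
```

View pics/g4.png

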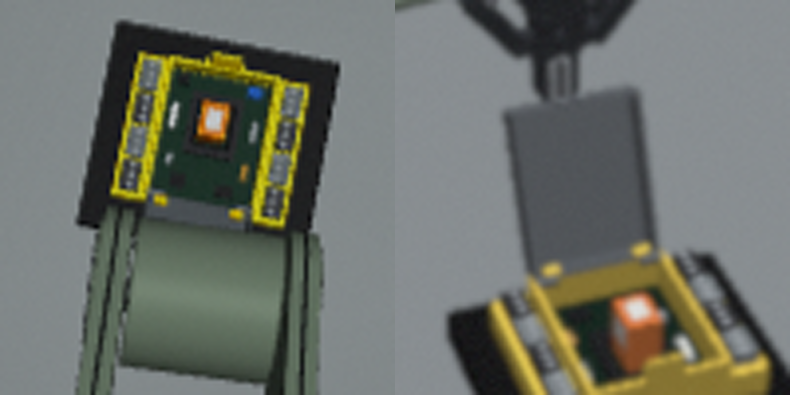

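The top half shows the relay centred in the socket at (213,120). In the scene half the shut fingers (562,75) are behind the hood's top edge, so I'm pushing it over in an arc.

>>> {"name": "play_rows", "arguments": {
  "plan": [
    [0.03,-0.005,0,0,0,0],
    [0.06,-0.01,0,0,0,0],
    [0.09,-0.015,0,0,0,0],
    [0.12,-0.021,0.01,0,0,0],
    [0.15,-0.026,0.02,0,0,0],
    [0.175,-0.03,0.03,0,0,0],
    [0.197,-0.034,0.03,0,0,0]
  ]
}}

```text
t: 9.83
eef_pos: [511.4, -49.7, 140.5]
tcp_rot: [[-0.986, 0.169, 0.002], [0.169, 0.986, -0.0], [-0.002, 0.0, -1.0]]
contact_force: [-0.8, 0.4, 0.7]
width: -0.002
grasp_force: 0.5
```

>>> {"name": "play_rows", "arguments": {
  "plan": [
    [0.03,-0.005,0.01,0,0,0],
    [0.059,-0.01,0.02,0,0,0],
    [0.093,-0.016,0.03,0,0,0],
    [0.126,-0.021,0.034,0,0,0],
    [0.165,-0.028,0.03,0,0,0],
    [0.199,-0.034,0.025,0,0,0],
    [0.236,-0.04,0.015,0,0,0],
    [0.272,-0.046,0.006,0,0,0],
    [0.306,-0.052,-0.01,0,0,0],
    [0.339,-0.058,-0.03,0,0,0]
  ]
}}

```text
t: 10.67
eef_pos: [595.8, -64.1, 131.9]
tcp_rot: [[-0.986, 0.169, 0.0], [0.169, 0.986, 0.0], [-0.0, 0.0, -1.0]]
contact_force: [-0.8, 0.1, 1.1]
width: 0.001
grasp_force: 0.3
```

>>> {"name": "play_rows", "arguments": {
  "plan": [
    [0.032,-0.005,-0.025,0,0,0],
    [0.063,-0.011,-0.055,0,0,0],
    [0.095,-0.016,-0.095,0,0,0],
    [0.125,-0.021,-0.13,0,0,0],
    [0.138,-0.023,-0.145,0,0,0],
    [0.142,-0.024,-0.15,0,0,0],
    [0.142,-0.024,-0.15,0,0,0]
  ]
}}

```text
t: 11.25
eef_pos: [630.2, -69.9, 94.1]
tcp_rot: [[-0.986, 0.169, -0.001], [0.169, 0.986, 0.0], [0.001, 0.0, -1.0]]
contact_force: [1.0, 0.6, 0.0]
width: 0.003
grasp_force: 0.0
```

>>> {"name": "play_rows", "arguments": {
  "plan": [
    [0,0,-0.006,0,0,0],
    [0,0,-0.012,0,0,0],
    [0,0,-0.012,0,0,0]
  ]
}}

```text
t: 11.5
eef_pos: [630.1, -69.9, 92.1]
tcp_rot: [[-0.986, 0.169, 0.001], [0.169, 0.986, 0.0], [-0.001, 0.0, -1.0]]
contact_force: [0.1, 0.3, -0.8]
width: 0.002
grasp_force: 0.0
```

```bash
python3 - <<'E'
from h import *
for n in('top','scene'):
    p,d=look(n); hh=proj(n,[605,-66,70])[0].astype(int)
    globals()[n]=cv2.resize(p[hh[1]-40:hh[1]+40,hh[0]-40:hh[0]+40,::-1],(395,395),interpolation=2)
cv2.imwrite('pics/g5.png',np.hstack([top,scene]))
s=env.sense();print(s['eef_pos'],s['contact_force'],s['width'])
E
```

```text
[630.09754571 -69.88463058  92.1971066 ] [-0.5545955   0.71336459  0.37491369] -0.0007911170505823359
```

View pics/g5.png

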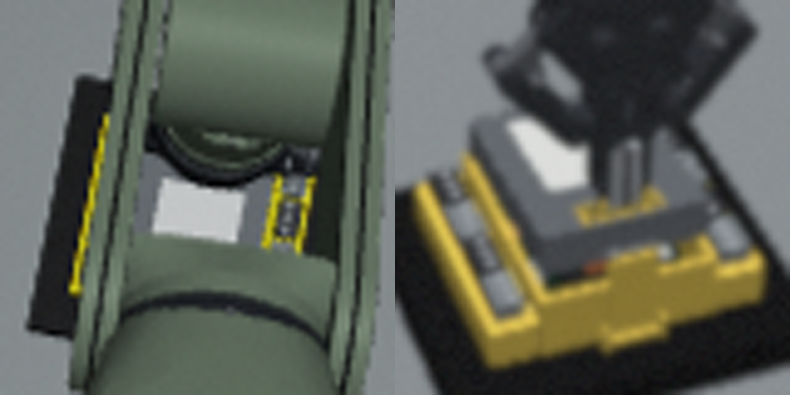

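In the scene half the hood is nearly shut with the fingers on its yellow pad (622,205), and orange still shows in the gap at (600,268). Now I'm pressing down in small steps and watching the force.

>>> {"name": "play_rows", "arguments": {
  "plan": [
    [0,0,-0.006,0,0,0],
    [0,0,-0.012,0,0,0],
    [0,0,-0.016,0,0,0],
    [0,0,-0.016,0,0,0]
  ]
}}

```text
t: 11.93
eef_pos: [630.5, -69.9, 88.1]
tcp_rot: [[-0.986, 0.169, 0.001], [0.169, 0.986, -0.0], [-0.001, 0.0, -1.0]]
contact_force: [-0.3, 0.5, 3.4]
width: -0.001
grasp_force: 1.3
```

>>> {"name": "play_rows", "arguments": {
  "plan": [
    [0,0,-0.004,0,0,0],
    [0,0,-0.008,0,0,0],
    [0,0,-0.008,0,0,0]
  ]
}}

```text
t: 12.18
eef_pos: [630.5, -70.0, 86.2]
tcp_rot: [[-0.986, 0.169, 0.001], [0.169, 0.986, -0.0], [-0.001, 0.0, -1.0]]
contact_force: [0.6, -1.5, 4.5]
width: -0.001
grasp_force: 2.3
```

>>> {"name": "play_rows", "arguments": {
  "plan": [
    [0,0,-0.004,0,0,0],
    [0,0,-0.008,0,0,0],
    [0,0,-0.008,0,0,0]
  ]
}}

```text
t: 12.43
eef_pos: [630.6, -70.0, 84.4]
tcp_rot: [[-0.986, 0.169, 0.001], [0.169, 0.986, -0.0], [-0.001, 0.0, -1.0]]
contact_force: [-0.8, 0.3, 5.6]
width: -0.002
grasp_force: 3.0
```

>>> {"name": "play_rows", "arguments": {
  "plan": [
    [0,0,-0.004,0,0,0],
    [0,0,-0.008,0,0,0],
    [0,0,-0.008,0,0,0]
  ]
}}

```text
t: 12.68
eef_pos: [630.7, -70.0, 82.7]
tcp_rot: [[-0.986, 0.169, 0.002], [0.169, 0.986, -0.0], [-0.002, 0.0, -1.0]]
contact_force: [-1.4, 0.1, 7.2]
width: -0.003
grasp_force: 3.8
```

>>> {"name": "play_rows", "arguments": {
  "plan": [
    [0,0,-0.004,0,0,0],
    [0,0,-0.008,0,0,0],
    [0,0,-0.008,0,0,0]
  ]
}}

```text
t: 12.93
eef_pos: [630.8, -70.0, 81.0]
tcp_rot: [[-0.986, 0.169, 0.002], [0.169, 0.986, -0.0], [-0.002, 0.0, -1.0]]
contact_force: [0.2, -1.4, 8.9]
width: 0.005
grasp_force: 4.6
```

>>> {"name": "play_rows", "arguments": {
  "plan": [
    [0,0,-0.004,0,0,0],
    [0,0,-0.008,0,0,0],
    [0,0,-0.008,0,0,0]
  ]
}}

```text
t: 13.18
eef_pos: [630.9, -70.0, 79.3]
tcp_rot: [[-0.986, 0.169, 0.002], [0.169, 0.986, -0.0], [-0.002, 0.0, -1.0]]
contact_force: [-2.1, 0.3, 10.1]
width: 0.001
grasp_force: 5.3
```

>>> {"name": "play_rows", "arguments": {
  "plan": [
    [0,0,-0.004,0,0,0],
    [0,0,-0.008,0,0,0],
    [0,0,-0.008,0,0,0]
  ]
}}

```text
t: 13.43
eef_pos: [631.0, -70.0, 77.7]
tcp_rot: [[-0.986, 0.169, 0.003], [0.169, 0.986, -0.0], [-0.003, 0.0, -1.0]]
contact_force: [-2.1, 0.7, 12.4]
width: -0.003
grasp_force: 6.1
```

>>> {"name": "play_rows", "arguments": {
  "plan": [
    [0,0,-0.004,0,0,0],
    [0,0,-0.006,0,0,0],
    [0,0,-0.006,0,0,0]
  ]
}}

```text
t: 13.68
eef_pos: [631.1, -70.0, 76.5]
tcp_rot: [[-0.986, 0.169, 0.003], [0.169, 0.986, -0.0], [-0.003, 0.0, -1.0]]
contact_force: [-2.0, 0.4, 13.9]
width: 0.002
grasp_force: 6.6
```

>>> {"name": "play_rows", "arguments": {
  "plan": [
    [0,0,-0.004,0,0,0],
    [0,0,-0.006,0,0,0],
    [0,0,-0.006,0,0,0]
  ]
}}

```text
t: 13.93
eef_pos: [631.1, -70.0, 75.2]
tcp_rot: [[-0.986, 0.169, 0.003], [0.169, 0.986, -0.0], [-0.003, 0.0, -1.0]]
contact_force: [-2.5, -0.0, 15.0]
width: 0.0
grasp_force: 7.2
```

>>> {"name": "play_rows", "arguments": {
  "plan": [
    [0,0,-0.002,0,0,0],
    [0,0,-0.004,0,0,0],
    [0,0,-0.004,0,0,0]
  ]
}}

```text
t: 14.18
eef_pos: [631.2, -70.1, 74.4]
tcp_rot: [[-0.986, 0.169, 0.003], [0.169, 0.986, -0.0], [-0.003, 0.0, -1.0]]
contact_force: [-1.7, 0.7, 15.0]
width: -0.003
grasp_force: 7.5
```

>>> {"name": "play_rows", "arguments": {
  "plan": [
    [0,0,-0.002,0,0,0],
    [0,0,-0.004,0,0,0],
    [0,0,-0.004,0,0,0]
  ]
}}

```text
t: 14.43
eef_pos: [631.7, -70.1, 73.3]
tcp_rot: [[-0.986, 0.169, 0.005], [0.169, 0.986, -0.001], [-0.005, 0.0, -1.0]]
contact_force: [-0.8, 0.2, 10.5]
width: 0.002
grasp_force: 5.4
```

>>> {"name": "play_rows", "arguments": {
  "plan": [
    [0,0,-0.004,0,0,0],
    [0,0,-0.006,0,0,0],
    [0,0,-0.006,0,0,0],
    [0,0,-0.006,0,0,0]
  ]
}}

```text
t: 14.77
eef_pos: [631.7, -70.1, 71.7]
tcp_rot: [[-0.986, 0.169, 0.004], [0.169, 0.986, -0.001], [-0.004, 0.0, -1.0]]
contact_force: [-0.6, -0.1, 12.2]
width: 0.002
grasp_force: 6.6
```

The load fell from 15 to 10.5 N and is now rising only with the foam, so the catch has clicked. I'm backing off to check.

>>> {"name": "play_rows", "arguments": {
  "plan": [
    [0,0,0.02,0,0,0],
    [0,0,0.05,0,0,0],
    [0,0,0.09,0,0,0],
    [0,0,0.16,0,0,0],
    [0,0,0.28,0,0,0],
    [0,0,0.42,0,0,0],
    [-0.05,0,0.56,0,0,0],
    [-0.2,0.1,0.66,0,0,0],
    [-0.3,0.25,0.7,0,0,0],
    [-0.3,0.4,0.7,0,0,0]
  ]
}}

```text
t: 15.6
eef_pos: [553.6, 22.3, 246.4]
tcp_rot: [[-0.985, 0.173, 0.001], [0.173, 0.985, -0.001], [-0.001, -0.001, -1.0]]
contact_force: [0.5, 1.1, -1.0]
width: -0.0
grasp_force: 0.0
```

>>> {"name": "play_rows", "arguments": {
  "plan": [
    [0,0.15,0,0,0,0],
    [0,0.3,0,0,0,0],
    [0,0.45,0,0,0,0],
    [0,0.6,0,0,0,0],
    [0,0.7,0,0,0,0],
    [0,0.7,0,0,0,0],
    [0,0.7,0,0,0,0]
  ]
}}

```text
t: 16.18
eef_pos: [555.5, 199.1, 243.0]
tcp_rot: [[-0.986, 0.167, -0.002], [0.167, 0.986, -0.001], [0.002, -0.001, -1.0]]
contact_force: [0.4, -0.7, 0.4]
width: -0.002
grasp_force: 0.0
```

```bash
python3 - <<'E'
from h import *
e=np.array([.9856,-.169]);f=np.array([.169,.9856])
for n in('top','scene'):
    p,d=look(n); hh=proj(n,[605,-66,70])[0].astype(int)
    globals()[n]=cv2.resize(p[hh[1]-35:hh[1]+35,hh[0]-35:hh[0]+35,::-1],(395,395),interpolation=2)
    p,X=cloud(n); Q=X[...,:2]-[605.4,-65.8]; s=Q@e; w=Q@f
    k=(s>-55)&(s<38)&(abs(w)<36)&(X[...,2]>60)&(X[...,2]<110)
    A=np.c_[s[k],np.ones(k.sum())]; c=np.linalg.lstsq(A,X[k][:,2],rcond=None)[0]; print(n,'hood slope',c[0].round(3),'z at pad',(c[0]*33+c[1]).round(1))
cv2.imwrite('pics/g6.png',np.hstack([top,scene])); print(env.sense()['contact_force'])
E
```

```text
top hood slope -0.003 z at pad 82.6
scene hood slope -0.001 z at pad 83.6
[-0.32515091 -0.13653798 -0.90525822]
```

View pics/g6.png

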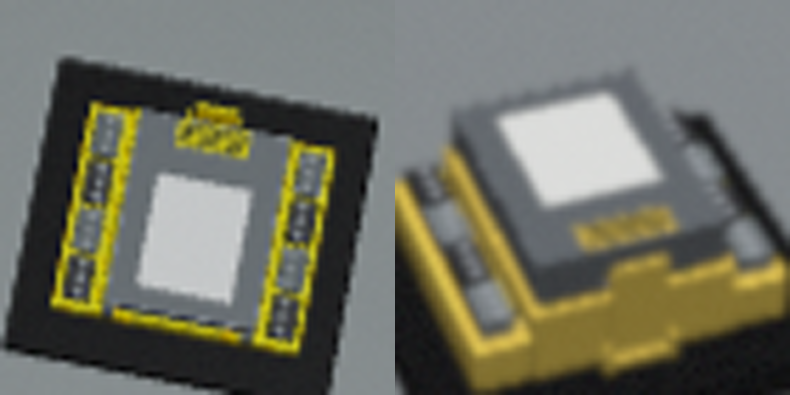

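The hood lies flat, with slope about 0 and the pad at 83 mm. The catch stands over its edge at (215,112) in the top half and (640,265) in the scene half.

```bash
python3 -c "
from workcell import env
print(env.hand_in())"
```

```text
the job is handed in; nothing more can be done
None
```

The relay is home in the socket and the hood is latched under its catch. It clicked at about 15 N on the pad, I saw no bystander disturbed, and the job is handed in, though the hand-in returned no verdict.

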